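# Put the drilling machine's chuck parts away in the tray

### The job

The circuit-board drilling machine has been stripped for a tool change. Set the drill chuck, its T-handled chuck key and the six-sided collet nut down in the open parts tray one after another, gently rather than dropped, so that each lies wholly inside the tray and nothing hangs over its rim. Leave the tray and all the other things on the bench where they are.

Things in the scene. Friction and masses are not known exactly. Their poses are not given: they have to be found in the camera images.
- tray: Open rectangular blue plastic tray, loose, 0.4 kg, the only container on the bench: outside 260 (x) by 170 (y) by 45 mm high, walls and floor 4 mm thick, empty. Origin at the centre of its underside, z up, x along the long side.
- chuck: Steel drill chuck standing upright with its jaws up, 61 mm high, about 0.35 kg: a round neck 35 mm across for the lowest 11 mm, a knurled round body 43 mm across from 12 to 40 mm height (the place to grip), then a cone narrowing to 28 mm with three small jaws on top. Origin at the centre of its underside, z up along its axis.
- chuck_key: T-shaped steel chuck key lying flat, about 0.09 kg, all its axes 8 mm above the bench. Round shank 12 mm across along the body's x axis, from x = -36 to +30 mm; toothed head 16 mm across from x = +30 to +44 mm; cross handle along y at x = -36 mm, 76 mm over its 16 mm end balls. Origin on the shank's line, on the underside (bench) plane; grip the shank across y at the origin.
- key_head (a point): Centre of the chuck key's toothed head, on the shank's axis, 40 mm ahead of its origin along its x and 8 mm above the bench.
- key_bar (a point): Middle of the chuck key's cross handle, on the shank's axis, 36 mm behind its origin and 8 mm above the bench.
- nut: Six-sided steel collet nut lying flat, 46 mm across its flats, 22 mm high, about 0.16 kg, with a 26 mm hole through it. Origin at the centre of its underside, z up; the body's x axis is square to one pair of flats (the others follow every 60 degrees).
- bush: Not to be moved: plain smooth steel cylinder standing upright, 30 mm across, 50 mm high. Origin at the centre of its underside.
- hex_key: Not to be moved: plain L-shaped steel hex key lying flat, bar 8 mm thick, long arm 98 mm along its x, short arm 36 mm. Origin on the underside about midway along the long arm, inside the L.
- collar: Not to be moved: plain round steel collar lying flat, 30 mm across, 16 mm high, with a 16 mm hole. Origin at the centre of its underside.
Things that resemble listed ones, but are neither listed nor needed, are in the scene too. Leave any purple look-alike of the chuck_key alone.

How it is judged:
By the outcome, as a careful person would: the job done as asked, in the order asked, and still so for the second after the job is handed in, with the robot touching nothing.
It also fails if it takes over 72 s, if anything falls off the work surface, if the arm or the gripper's body presses on something with over 40 N, if the wrist force passes 120 N, or if a joint passes its speed limit or range.

### The arm

A 6-joint arm with a two-finger parallel gripper is mounted at the origin on the work surface. World frame = base frame: x ahead of the robot, y to its left, z up, the work surface at z = 0. Lengths are in m, angles in rad, forces in N, time in s.
With the tool pointing down it reaches from about 0.375 to 0.9 m from the base axis. Payload 3.1 kg.
Tool frame: the origin (TCP) lies midway between the tips of the shut fingers; the grasp point (between the pads) lies 19 mm behind it; z points along the fingers, y is the line along which they close (so a half turn about z gives the same grasp; the last joint's range is limited). The gripper opens to 85 mm and grips with 20 to 120 N. Pads are 22 mm wide; open, the fingers measure 114 mm over their backs; the gripper's body (76 mm by 85 mm) begins 54 mm behind the grasp point. The pads swing forward as they close: fully open they stand 13 mm farther back than shut.
Start: joints at [1.129, 0.527, 1.433, -0, 1.181, -0.178], TCP at [0.163, 0.603, 0.231] pointing down, gripper open.
Joint ranges: [-3.08, 3.08], [-0.75, 2.2], [0.22, 2.44], [-1.43, 4.57], [0, 2.65], [-2.85, 2.85]. Speed limits (rad/s): [2.79, 2.79, 3.14, 3.14, 3.14, 3.14].

### API

Orientations are given as a unit quaternion [x, y, z, w].
In Python, from station import manip gives the robot as it stands. The module is installed in compiled form; this text tells all that it offers.
- The arm moves only by the tool apply_moves, never from a script. Its arguments are lists of equal length, an entry for each row: "claw": the gripper's target within -1 to 1 (fully open at 1, half-way at 0, shut at -1); "travel": the shift along the tool's x, y, z scaled (see below), a list of three; "turn": the turn, a rotation vector about the tool's x, y, z scaled (see below), a list of three. In form: {"claw": [claw, ...], "travel": [[dx, dy, dz], ...], "turn": [[rx, ry, rz], ...]}. A call has 1 to 5 rows; each row is the pose to reach, as a shift and turn from the pose commanded when the call began, along the tool's axes at that moment, turning the shorter way round; what a row does not reach only later rows make up. The controller multiplies each number of a shift by 800 mm and each number of a turn by 180 degrees. A row lasts 1/12 s, in which the tool goes at most 41.7 mm and 7.16 degrees, less where a joint would pass 70% of its speed; a pose out of reach is approached as far as the arm can. A call with a number of a shift or a turn outside -1 to 1 is refused whole. A call with a gripper value outside its range is refused whole. The fingers move at their own pace and stop on an object; "newtons" is the grip in N (left out, the last holds). Time passes only in rows, so rows that repeat a pose let the fingers close. It gives the time, the measured TCP pose, the force, the opening and the grip force at its end, in the units of the state.
- manip.sense(): the state, without advancing time (a new reading comes with each control period).
- manip.snapshot(name): name is "scene" or "side" or "wrist"; returns a dict with "pixels" (384x512x3 uint8, red, green, blue), "depth" (384x512 float32, m along the optical axis (not along the pixel's ray), 0 where there is no reading), "intrinsics" (3x3 intrinsics, pixels), "R" (3x3) and "t" (3): a world point X has camera coordinates R X + t. Camera axes: x right, y down, z forward; pixel columns grow to the right and rows downward; lengths in m; the calibration is good to about 2 mm. A picture is of the moment at which its call begins.
- manip.sign_off(): hands the job in; it is judged then, once.
The state is a dict: "t": time; "q": joint angles; "qd": joint speeds; "tau": joint torques, N m; "tcp_pos": TCP position; "tool_rot": TCP orientation; "force": force on the tool from outside, world axes, zero at the start; "ft_torque": the same for the moment, N m; "finger_gap": opening from 0.0 (shut) to 1.0 (fully open); "gripper_force": force on a finger pad.
Only numpy, scipy, OpenCV 4.12 (cv2) and the standard library are available. Lean on these libraries where they do the work, as an engineer would, in place of code of your own. Each camera call takes 0.05 s, during which the arm holds its last target. There are 200 camera calls.

## Working session

There is one attempt and no reset: what is moved stays moved. The work goes in short steps, Python scripts to look and compute and a tool call to move; the robot and the scene stay as the last step left them, time stands still between calls to the robot, and variables do not carry over. Pictures are saved under pics/ and viewed, at most 10 in all, crops included, and the job is handed in when it is done.

Besides the shell and the picture viewer there is one more tool, called after "Call:" as a command line: name --argument value ..., lists and objects as JSON in quotes. apply_moves: Moves the arm, as the interface text tells. Shifts and turns lie within -1 to 1; 1 stands for 800 mm of shift or 180 degrees of turn. Its arguments: {"type":"object","properties":{"claw":{"type":"array","items":{"type":"number"}},"travel":{"type":"array","items":{"type":"array","items":{"type":"number"}}},"turn":{"type":"array","items":{"type":"array","items":{"type":"number"}}},"newtons":{"type":"number"}},"required":["claw","travel","turn"]}

```bash
mkdir -p pics; cat > h.py <<'E'
import numpy as np, cv2
from station import manip
def snap(n):
    s=manip.snapshot(n); np.savez('%s.npz'%n,**s); return s
def cloud(s):
    K=np.array(s['intrinsics']);d=s['depth'];v,u=np.mgrid[:d.shape[0],:d.shape[1]]
    P=np.stack([(u-K[0,2])/K[0,0]*d,(v-K[1,2])/K[1,1]*d,d],-1)
    W=(P-np.array(s['t']))@np.array(s['R']); W[d==0]=np.nan; return W
def ray(s,u,v,z):
    K=np.array(s['intrinsics']);R=np.array(s['R']);t=np.array(s['t'])
    c=-R.T@t; r=R.T@np.linalg.solve(K,[u,v,1.]); return c+r*(z-c[2])/r[2]
E
python3 - <<'E'
from h import *
a=[snap(n) for n in('scene','side')]
for n,s in zip(('scene','side'),a):
    cv2.imwrite('pics/%s0.png'%n,cv2.resize(s['pixels'][:,:,::-1],(800,600),interpolation=cv2.INTER_CUBIC))
    print(n,-np.array(s['R']).T@s['t'])
print(manip.sense())
E
```

```text
scene [1.21481232 0.2479647  0.60604856]
side [ 0.41502952 -0.85060459  0.72143666]
{'t': 0.1, 'q': array([ 1.12849888e+00,  5.28362134e-01,  1.43377558e+00,  2.17332374e-06,
        1.18140030e+00, -1.78481250e-01]), 'qd': array([-0.00014371, -0.0019668 , -0.00414979,  0.00057496,  0.00033762,
        0.00210763]), 'tau': array([ 1.17081941e-04, -4.43301916e+01, -1.78586233e+01, -2.19953322e-04,
        3.88722285e-03, -1.94295029e-05]), 'tcp_pos': array([0.16265918, 0.60279667, 0.23043782]), 'tool_rot': array([ 1.31526253e-01,  9.91312211e-01, -9.25894984e-04, -2.98042509e-04]), 'force': array([-0.53514455, -0.71917531,  0.01946077]), 'ft_torque': array([ 0.0576361 , -0.0145823 , -0.03943289]), 'gripper_force': 0.0, 'finger_gap': 0.9989421535137633}
```

View pics/scene0.png

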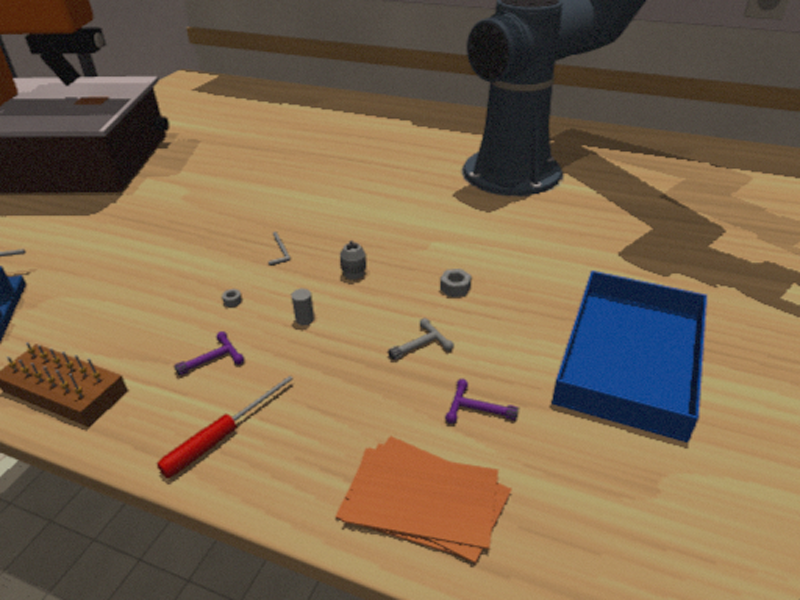

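View pics/side0.png

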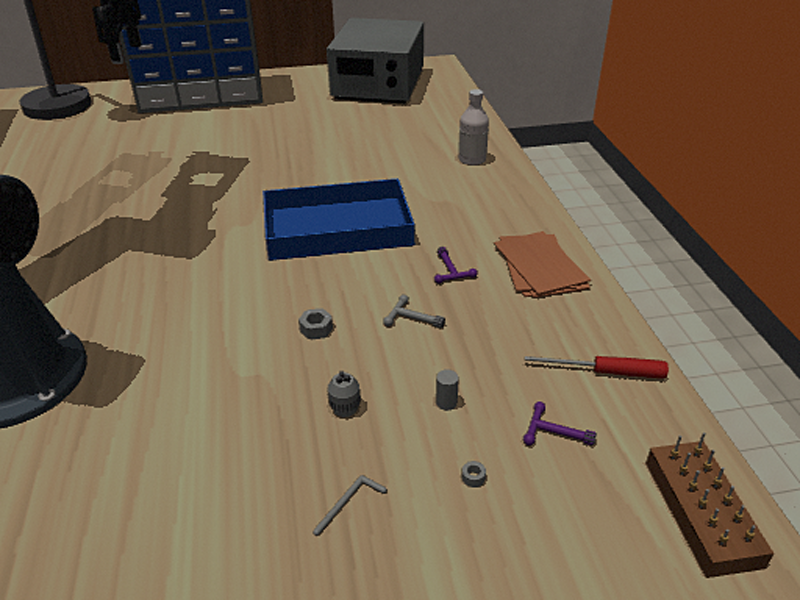

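The scene view (800x600) shows the tray at (632,350), chuck (353,260), nut (456,283), bush (303,307), collar (231,297) and hex key (280,250). The key candidates are the steel one at (420,340) and purple ones at (210,355) and (480,403). The steel one fits, because the purple ones are the named look-alikes. I'll confirm it in a crop while measuring.

```bash
cat > meas.py <<'E'
from h import *
S={n:np.load(n+'.npz') for n in('scene','side')}
for n,s in S.items():
    W=cloud(s);im=s['pixels'];hsv=cv2.cvtColor(im,cv2.COLOR_RGB2HSV)
    print(n,'bench z',np.nanmedian(W[(abs(W[...,0]-.45)<.25)&(abs(W[...,1])<.25)][:,2]))
    reg=(W[...,0]>.25)&(W[...,0]<.85)&(abs(W[...,1])<.5)&(W[...,2]>-.01)&(W[...,2]<.1)
    for nm,m in(('grey',reg&(hsv[...,1]<70)&(W[...,2]>.003)),('blue',reg&(hsv[...,0]>100)&(hsv[...,0]<125)&(hsv[...,1]>120)),('purple',reg&(hsv[...,0]>130)&(hsv[...,0]<165)&(hsv[...,1]>90))):
        k,L,st,c=cv2.connectedComponentsWithStats(m.astype(np.uint8))
        for i in range(1,k):
            if st[i,4]<25: continue
            p=W[L==i]; 
            r=cv2.minAreaRect((p[:,:2]*1000).astype(np.float32))
            print(nm,'px',(c[i]*1.5625).round(),'n',st[i,4],'mean',p.mean(0).round(4),'lo',np.percentile(p,2,axis=0).round(3),'hi',np.percentile(p,98,axis=0).round(3),'rect',np.round(r[0],1),np.round(r[1],1),round(r[2],1))
s=S['scene']['pixels'];t=S['side']['pixels']
a=cv2.resize(s[190:250,235:345,::-1],(770,420),interpolation=cv2.INTER_CUBIC)
cv2.imwrite('pics/crop0.png',a)
E
python3 meas.py
```

```text
scene bench z -9.018745787791043e-06
grey px [280. 251.] n 71 mean [ 0.4572 -0.3074  0.0064] lo [ 0.409 -0.348  0.003] hi [ 0.492 -0.285  0.01 ] rect [ 444.1 -314.8] [99.1 31.9] 26.6
grey px [352. 260.] n 289 mean [ 0.4753 -0.1526  0.0358] lo [ 0.461 -0.172  0.005] hi [ 0.485 -0.137  0.06 ] rect [ 472.4 -154.9] [29.3 40.6] 24.0
grey px [455. 281.] n 264 mean [0.4468 0.0164 0.0167] lo [ 0.422 -0.005  0.004] hi [0.466 0.038 0.024] rect [442.6  15.8] [49.1 45.8] 64.7
grey px [231. 297.] n 101 mean [ 0.6059 -0.3064  0.0121] lo [ 0.592 -0.32   0.004] hi [ 0.618 -0.294  0.017] rect [ 604.8 -307.5] [28.  27.4] 15.9
grey px [302. 306.] n 246 mean [ 0.6081 -0.1728  0.0329] lo [ 0.591 -0.188  0.004] hi [ 0.616 -0.162  0.051] rect [ 603.6 -175.7] [30.  27.2] 42.2
grey px [421. 340.] n 292 mean [0.5949 0.0132 0.0114] lo [ 0.554 -0.018  0.005] hi [0.637 0.057 0.016] rect [588.8   3.9] [66.4 91.1] 35.4
grey px [261. 398.] n 116 mean [ 0.7774 -0.1405  0.0148] lo [ 0.732 -0.155  0.012] hi [ 0.82  -0.125  0.017] rect [ 774.6 -140.3] [ 7.2 96.6] 71.0
blue px [635. 356.] n 7733 mean [0.5131 0.304  0.01
[... 1434 characters left out ...]
n 190 mean [ 0.603  -0.3113  0.0123] lo [ 0.59  -0.324  0.004] hi [ 0.616 -0.296  0.017] rect [ 603.1 -310.1] [27.8 29.9] 1.2
grey px [346. 500.] n 242 mean [ 0.4462 -0.3156  0.0062] lo [ 0.405 -0.352  0.003] hi [ 0.491 -0.286  0.009] rect [ 441.2 -315.9] [100.2  36. ] 26.6
blue px [336. 218.] n 4025 mean [0.5105 0.3046 0.0164] lo [0.385 0.212 0.   ] hi [0.636 0.386 0.044] rect [510.  299.6] [181.3 258.4] 88.9
purple px [452. 269.] n 180 mean [0.6819 0.1113 0.0109] lo [0.65  0.087 0.003] hi [0.717 0.169 0.017] rect [671.7 119.7] [68.1 89.8] 25.0
purple px [552. 427.] n 359 mean [ 0.7238 -0.2595  0.0111] lo [ 0.684 -0.288  0.004] hi [ 0.766 -0.218  0.016] rect [ 733.2 -264.9] [71.4 84.2] 57.3
```

View pics/crop0.png

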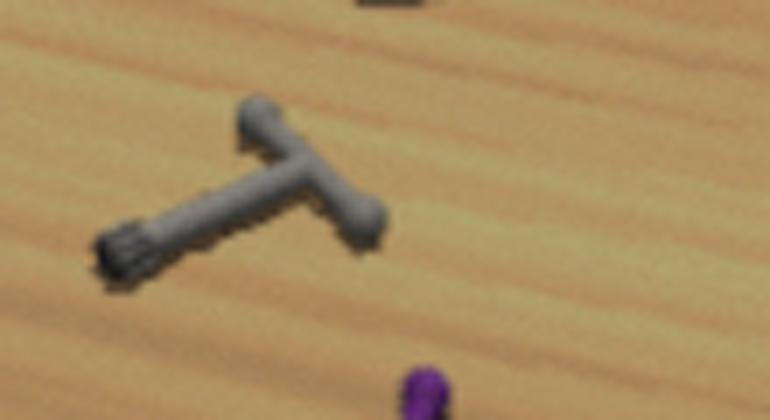

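The crop shows the steel T-key: dark toothed head at crop (125,255), handle balls at (258,118) and (363,222), with a purple one separate below. This is the right key. Now the precise fits.

```bash
cat > fit.py <<'E'
from h import *
from scipy.optimize import least_squares
S={n:np.load(n+'.npz') for n in('scene','side')}
s=S['scene']
f=lambda x,y:ray(s,235+x/7-.5,190+y/7-.5,.008)
h,b1,b2=f(125,255),f(258,118),f(363,222)
print('key head',h,'balls',b1,b2,'balldist',np.hypot(*(b1-b2)[:2]),'bar',(b1+b2)/2,'len',np.linalg.norm(h-(b1+b2)/2))
C={n:cloud(v) for n,v in S.items()}
def sel(n,c,r,z0,z1):
    W=C[n].reshape(-1,3); return W[(np.hypot(W[:,0]-c[0],W[:,1]-c[1])<r)&(W[:,2]>z0)&(W[:,2]<z1)]
for n in list(S)+['both']:
    ns=list(S) if n=='both' else [n]
    g=lambda *a:np.vstack([sel(m,*a) for m in ns])
    p=g((.465,-.165),.035,.016,.038)
    r=least_squares(lambda q:np.hypot(p[:,0]-q[0],p[:,1]-q[1])-.0215,[.465,-.165],loss='soft_l1',f_scale=.002)
    print(n,'chuck',r.x,np.std(r.fun),len(p))
    p=g((.442,.013),.04,.018,.026)
    hull=cv2.convexHull((p[:,:2]*1000).astype(np.float32))[:,0]
    best=[]
    for a in range(60):
        w=[np.ptp(hull@[np.cos(np.radians(a+k)),np.sin(np.radians(a+k))]) for k in(0,60,120)]
        best.append(sum(w)/3)
    (cc,rr)=cv2.minEnclosingCircle(hull)
    print(n,'nut',cc,rr,'flat angle',np.argmin(best),min(best),max(best),'ztop',np.median(p[:,2]))
    p=g((.592,.010),.06,.005,.018)[:,:2]
    # shank axis: iterate model distance from T-line pair
    def T(q):
        a=q[2];d=(p-q[:2]);u=d@[np.cos(a),np.sin(a)];v=d@[-np.sin(a),np.cos(a)]
        d1=np.hypot(u-np.clip(u,-.036,.044),v);d2=np.hypot(u+.036,v-np.clip(v,-.03,.03));return np.minimum(d1,d2)
    o=((h+b1+b2)/3)[:2];a0=np.arctan2(*(h-(b1+b2)/2)[1::-1])
    r=least_squares(T,[o[0],o[1],a0]);print(n,'key',r.x[:2],np.degrees(r.x[2]),'a0',np.degrees(a0),np.sqrt(np.mean(r.fun**2)))
E
python3 fit.py
cat > plan.py <<'E'
import sys
from h import *
from scipy.spatial.transform import Rotation as Ro
# args: x y z yaw(deg of closing line); prints total shift/turn in tool units
x,y,z,yaw=map(float,sys.argv[1:5]); st=manip.sense()
R=Ro.from_quat(st['tool_rot']); c,s_=np.cos(np.radians(yaw)),np.sin(np.radians(yaw))
best=None
for sg in(1,-1):
    Y=sg*np.array([c,s_,0]);Z=np.array([0,0,-1]);X=np.cross(Y,Z)
    rv=(R.inv()*Ro.from_matrix(np.c_[X,Y,Z])).as_rotvec()
    if best is None or np.linalg.norm(rv)<np.linalg.norm(best): best=rv
d=R.inv().apply(np.array([x,y,z])-st['tcp_pos'])
print('at',st['tcp_pos'].round(4),'t',round(st['t'],2),'gap',round(st['finger_gap'],3),'q',st['q'].round(2),'F',st['force'].round(1),st['gripper_force'])
print('travel',(d/.8).round(4),'mm',(d*1000).round(),'turn',(best/np.pi).round(4))
E
python3 plan.py .45 .3 .23 75; python3 plan.py .465 -.165 .20 75
```

```text
key head [ 0.63038545 -0.01379099  0.008     ] balls [0.55198799 0.00215934 0.008     ] [0.58861757 0.05201415 0.008     ] balldist 0.06186459869641833 bar [0.57030278 0.02708675 0.008     ] len 0.07266991369560281
scene chuck [ 0.46212146 -0.15839053] 0.0012765784512617263 117
scene nut (442.22259521484375, 13.218798637390137) 27.162689208984375 flat angle 23 48.550165255846046 51.43917506528945 ztop 0.021623209166162477
scene key [0.60157811 0.00841163] -34.53046476716195 a0 -34.2297345495457 0.00366031393919045
side chuck [ 0.46386532 -0.15823087] 0.000912889773997996 157
side nut (442.3626708984375, 14.701573371887207) 27.519990921020508 flat angle 28 49.26032955464794 51.86594679094302 ztop 0.020790917444626734
side key [0.59836426 0.00329866] -34.25752008327164 a0 -34.2297345495457 0.003729936656081808
both chuck [ 0.46293608 -0.15831652] 0.00118674333066238 274
both nut (441.67132568359375, 14.736257553100586) 27.712968826293945 flat angle 31 51.39880323626662 53.37400638351806 ztop 0.02123692226740214
both key [0.60015334 0.00603897] -34.40421955275431 a0 -34.2297345495457 0.004447666465053089
at [0.1627 0.6028 0.2304] t 0.1 gap 0.999 q [ 1.13  0.53  1.43  0.    1.18 -0.18] F [-0.5 -0.7  0. ] 0.0
travel [-0.4454 -0.2717  0.0009] mm [-356. -217.    1.] turn [-0.0006 -0.0001 -0.0006]
at [0.1627 0.6028 0.2304] t 0.1 gap 0.999 q [ 1.13  0.53  1.43  0.    1.18 -0.18] F [-0.5 -0.7  0. ] 0.0
travel [-0.6151 -0.8279  0.0394] mm [-492. -662.   32.] turn [-0.0006 -0.0001 -0.0006]
```

Call:
apply_moves --claw '[1,1,1,1,1]' --travel '[[-0.03,-0.018,0],[-0.06,-0.036,0],[-0.09,-0.054,0],[-0.12,-0.072,0],[-0.148,-0.09,0]]' --turn '[[0,0,0],[0,0,0],[0,0,0],[0,0,0],[0,0,0]]'

```text
t: 0.52
tcp_pos: [0.2591, 0.5017, 0.2309]
tool_rot: [0.131, 0.991, -0.0, -0.0]
force: [0.3, -0.2, 1.4]
finger_gap: 0.999
gripper_force: 0.0
```

Call:
apply_moves --claw '[1,1,1,1,1]' --travel '[[-0.03,-0.018,0],[-0.06,-0.036,0],[-0.09,-0.054,0],[-0.12,-0.072,0],[-0.148,-0.09,0]]' --turn '[[0,0,0],[0,0,0],[0,0,0],[0,0,0],[0,0,0]]'

```text
t: 0.93
tcp_pos: [0.3547, 0.4013, 0.231]
tool_rot: [0.132, 0.991, -0.0, -0.0]
force: [0.1, 0.2, 0.1]
finger_gap: 1.001
gripper_force: 0.0
```

Call:
apply_moves --claw '[1,1,1,1,1]' --travel '[[-0.03,-0.018,0],[-0.06,-0.036,0],[-0.09,-0.054,0],[-0.12,-0.072,0],[-0.148,-0.09,0]]' --turn '[[0,0,0],[0,0,0],[0,0,0],[0,0,0],[0,0,0]]'

```text
t: 1.35
tcp_pos: [0.4503, 0.3009, 0.231]
tool_rot: [0.132, 0.991, -0.0, -0.0]
force: [0.3, 0.3, 0.8]
finger_gap: 1.0
gripper_force: 0.0
```

Call:
apply_moves --claw '[1,1,1,1,1]' --travel '[[-0.011,-0.036,0],[-0.022,-0.072,0],[-0.033,-0.11,0],[-0.044,-0.146,0],[-0.055,-0.183,0]]' --turn '[[0,0,0],[0,0,0],[0,0,0],[0,0,0],[0,0,0]]'

```text
t: 1.77
tcp_pos: [0.4533, 0.1481, 0.231]
tool_rot: [0.131, 0.991, -0.0, -0.0]
force: [0.4, -0.2, -0.5]
finger_gap: 1.001
gripper_force: 0.0
```

Call:
apply_moves --claw '[1,1,1,1,1]' --travel '[[-0.011,-0.036,0],[-0.022,-0.072,0],[-0.033,-0.11,0],[-0.044,-0.146,0],[-0.055,-0.183,0]]' --turn '[[0,0,0],[0,0,0],[0,0,0],[0,0,0],[0,0,0]]'

```text
t: 2.18
tcp_pos: [0.4577, -0.0047, 0.2311]
tool_rot: [0.132, 0.991, 0.0, -0.0]
force: [0.5, 0.2, 0.5]
finger_gap: 1.0
gripper_force: 0.0
```

Call:
apply_moves --claw '[1,1,1,1,1]' --travel '[[-0.011,-0.036,0],[-0.022,-0.072,0],[-0.033,-0.11,0],[-0.044,-0.146,0],[-0.055,-0.183,0]]' --turn '[[0,0,0],[0,0,0],[0,0,0],[0,0,0],[0,0,0]]'

```text
t: 2.6
tcp_pos: [0.4619, -0.1575, 0.2311]
tool_rot: [0.132, 0.991, 0.0, -0.0]
force: [0.7, -0.3, -0.1]
finger_gap: 1.0
gripper_force: 0.0
```

```bash
python3 plan.py .463 -.158 .20 75; python3 plan.py .463 -.158 .006 75
```

```text
at [ 0.4619 -0.1575  0.2311] t 2.6 gap 1.0 q [-0.56  0.34  1.77  0.    1.03 -1.86] F [ 0.7 -0.3 -0.1] 0.0
travel [-0.0014 -0.0002  0.0388] mm [-1. -0. 31.] turn [ 0.0001 -0.0002 -0.0007]
at [ 0.4619 -0.1575  0.2311] t 2.6 gap 1.0 q [-0.56  0.34  1.77  0.    1.03 -1.86] F [ 0.7 -0.3 -0.1] 0.0
travel [-0.0016 -0.0003  0.2813] mm [ -1.  -0. 225.] turn [ 0.0001 -0.0002 -0.0007]
```

Call:
apply_moves --claw '[1,1,1,1,1]' --travel '[[-0.001,0,0.03],[-0.001,0,0.06],[-0.001,0,0.09],[-0.001,0,0.12],[-0.001,0,0.15]]' --turn '[[0,0,0],[0,0,0],[0,0,0],[0,0,0],[0,0,0]]'

```text
t: 3.02
tcp_pos: [0.463, -0.1565, 0.1102]
tool_rot: [0.132, 0.991, 0.0, -0.0]
force: [0.4, 0.6, 0.5]
finger_gap: 0.997
gripper_force: 0.0
```

Call:
apply_moves --claw '[1,1,1,1,1]' --travel '[[0,0,0.027],[0,0,0.054],[0,0,0.08],[0,0,0.106],[0,0,0.131]]' --turn '[[0,0,0],[0,0,0],[0,0,0],[0,0,0],[0,0,0]]'

```text
t: 3.43
tcp_pos: [0.4631, -0.1564, 0.0052]
tool_rot: [0.132, 0.991, 0.0, -0.0]
force: [-0.3, 0.4, 0.5]
finger_gap: 0.998
gripper_force: 0.0
```

Call:
apply_moves --claw '[0.6,0.3,0.1,0,-0.1]' --travel '[[0,0,0],[0,0,0],[0,0,0],[0,0,0],[0,0,0]]' --turn '[[0,0,0],[0,0,0],[0,0,0],[0,0,0],[0,0,0]]' --newtons 50

```text
t: 3.85
tcp_pos: [0.4639, -0.157, 0.0079]
tool_rot: [0.131, 0.991, -0.001, 0.001]
force: [-0.8, -1.5, 2.4]
finger_gap: 0.485
gripper_force: 50.6
```

Call:
apply_moves --claw '[-1,-1,-1,-1,-1]' --travel '[[0,0,0],[0,0,0],[0,0,0],[0,0,0],[0,0,0]]' --turn '[[0,0,0],[0,0,0],[0,0,0],[0,0,0],[0,0,0]]' --newtons 50

```text
t: 4.27
tcp_pos: [0.4639, -0.1571, 0.0079]
tool_rot: [0.131, 0.991, -0.001, 0.001]
force: [-1.3, -1.4, 7.0]
finger_gap: 0.492
gripper_force: 51.1
```

Call:
apply_moves --claw '[-1,-1,-1,-1,-1]' --travel '[[0,0,-0.015],[0,0,-0.045],[0,0,-0.08],[0,0,-0.115],[0,0,-0.14]]' --turn '[[0,0,0],[0,0,0],[0,0,0],[0,0,0],[0,0,0]]'

```text
t: 4.68
tcp_pos: [0.4633, -0.1562, 0.1205]
tool_rot: [0.132, 0.991, -0.0, 0.001]
force: [1.1, 0.2, -3.1]
finger_gap: 0.484
gripper_force: 51.9
```

```bash
python3 plan.py .425 .3 .12 75
```

```text
at [ 0.4633 -0.1562  0.1205] t 4.68 gap 0.484 q [-0.55  0.53  1.87  0.    0.74 -1.86] F [ 1.1  0.2 -3.1] 51.870437221223256
travel [1.949e-01 5.380e-01 3.000e-04] mm [156. 430.   0.] turn [-0.      0.0004 -0.0007]
```

Call:
apply_moves --claw '[-1,-1,-1,-1,-1]' --travel '[[0.01,0.03,0],[0.022,0.062,0],[0.036,0.1,0],[0.05,0.14,0],[0.065,0.18,0]]' --turn '[[0,0,0],[0,0,0],[0,0,0],[0,0,0],[0,0,0]]'

```text
t: 5.1
tcp_pos: [0.4499, -0.0024, 0.1187]
tool_rot: [0.132, 0.991, 0.0, 0.0]
force: [1.2, 0.3, -3.2]
finger_gap: 0.486
gripper_force: 51.8
```

Call:
apply_moves --claw '[-1,-1,-1,-1,-1]' --travel '[[0.013,0.036,0],[0.026,0.072,0],[0.039,0.108,0],[0.052,0.144,0],[0.065,0.18,0]]' --turn '[[0,0,0],[0,0,0],[0,0,0],[0,0,0],[0,0,0]]'

```text
t: 5.52
tcp_pos: [0.4369, 0.1504, 0.1186]
tool_rot: [0.132, 0.991, 0.0, -0.0]
force: [0.1, -0.9, -3.2]
finger_gap: 0.49
gripper_force: 51.8
```

Call:
apply_moves --claw '[-1,-1,-1,-1,-1]' --travel '[[0.015,0.042,0],[0.03,0.084,0],[0.045,0.124,0],[0.057,0.155,0],[0.065,0.178,0]]' --turn '[[0,0,0],[0,0,0],[0,0,0],[0,0,0],[0,0,0]]'

```text
t: 5.93
tcp_pos: [0.4234, 0.3023, 0.1185]
tool_rot: [0.131, 0.991, 0.0, -0.0]
force: [0.6, -0.4, -4.0]
finger_gap: 0.485
gripper_force: 51.8
```

```bash
python3 plan.py .425 .3 .012 75; python3 - <<'E'
from h import *
s=snap('side'); cv2.imwrite('pics/side1.png',cv2.resize(s['pixels'][90:240,120:330,::-1],(770,550),interpolation=cv2.INTER_CUBIC))
E
```

```text
at [0.4234 0.3023 0.1185] t 5.93 gap 0.485 q [ 0.4   0.56  1.8   0.    0.79 -0.91] F [ 0.6 -0.4 -4. ] 51.802273681241786
travel [-0.0028 -0.0023  0.1331] mm [ -2.  -2. 106.] turn [ 0.0001 -0.0003 -0.    ]
```

View pics/side1.png

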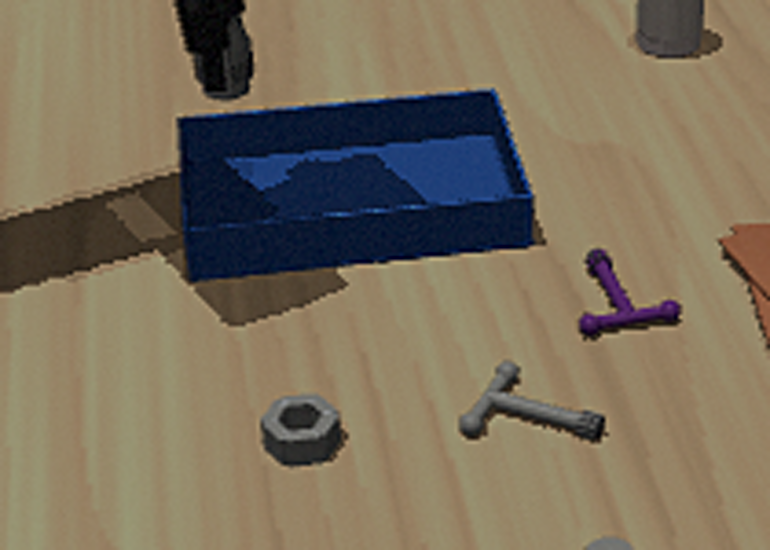

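The side crop shows the chuck held at (222,75) above the tray's left end, with the tray unmoved. Lowering now.

Call:
apply_moves --claw '[-1,-1,-1,-1,-1]' --travel '[[0,0,0.025],[0,0,0.055],[0,0,0.085],[0,0,0.11],[0,0,0.123]]' --turn '[[0,0,0],[0,0,0],[0,0,0],[0,0,0],[0,0,0]]'

```text
t: 6.4
tcp_pos: [0.4231, 0.2991, 0.018]
tool_rot: [0.132, 0.991, -0.001, -0.002]
force: [-0.6, -0.4, -3.3]
finger_gap: 0.49
gripper_force: 51.8
```

Call:
apply_moves --claw '[-1,-1,-1,-1,-1]' --travel '[[0,0,0.0015],[0,0,0.003],[0,0,0.0045],[0,0,0.006],[0,0,0.0075]]' --turn '[[0,0,0],[0,0,0],[0,0,0],[0,0,0],[0,0,0]]'

```text
t: 6.82
tcp_pos: [0.4256, 0.3001, 0.0151]
tool_rot: [0.132, 0.991, 0.001, 0.001]
force: [0.4, 0.2, -3.7]
finger_gap: 0.487
gripper_force: 51.9
```

Call:
apply_moves --claw '[-1,-1,-1,-1]' --travel '[[0,0,0.001],[0,0,0.002],[0,0,0.002],[0,0,0.002]]' --turn '[[0,0,0],[0,0,0],[0,0,0],[0,0,0]]'

```text
t: 7.15
tcp_pos: [0.4249, 0.2998, 0.0126]
tool_rot: [0.132, 0.991, 0.0, 0.0]
force: [0.0, 0.9, -3.2]
finger_gap: 0.487
gripper_force: 51.9
```

Call:
apply_moves --claw '[-1,-1,-1,-1]' --travel '[[0,0,0.001],[0,0,0.002],[0,0,0.002],[0,0,0.002]]' --turn '[[0,0,0],[0,0,0],[0,0,0],[0,0,0]]'

```text
t: 7.48
tcp_pos: [0.4249, 0.2999, 0.0119]
tool_rot: [0.131, 0.991, 0.0, 0.0]
force: [-1.5, -0.6, 5.1]
finger_gap: 0.49
gripper_force: 52.8
```

Call:
apply_moves --claw '[0.02,0.08,0.2,0.35,0.5]' --travel '[[0,0,0],[0,0,0],[0,0,0],[0,0,0],[0,0,0]]' --turn '[[0,0,0],[0,0,0],[0,0,0],[0,0,0],[0,0,0]]'

```text
t: 7.9
tcp_pos: [0.4249, 0.2998, 0.0109]
tool_rot: [0.132, 0.991, 0.0, 0.0]
force: [-0.5, -0.6, -0.4]
finger_gap: 0.748
gripper_force: 0.0
```

Call:
apply_moves --claw '[0.5,0.5,0.5,0.5,0.5]' --travel '[[0,0,0],[0,0,-0.015],[0,0,-0.04],[0,0,-0.07],[0,0,-0.1]]' --turn '[[0,0,0],[0,0,0],[0,0,0],[0,0,0],[0,0,0]]'

```text
t: 8.32
tcp_pos: [0.4243, 0.2995, 0.0912]
tool_rot: [0.132, 0.991, -0.0, -0.001]
force: [-0.3, 1.1, 0.9]
finger_gap: 0.747
gripper_force: 0.0
```

Call:
apply_moves --claw '[0.5,0.5,0.5,0.5,0.5]' --travel '[[0,0,-0.035],[0,0,-0.07],[0,0,-0.1],[0,0,-0.1],[0,0,-0.1]]' --turn '[[0,0,0],[0,0,0],[0,0,0],[0,0,0],[0,0,0]]'

```text
t: 8.73
tcp_pos: [0.4256, 0.3001, 0.1723]
tool_rot: [0.131, 0.991, 0.001, 0.002]
force: [-0.1, -0.7, -0.2]
finger_gap: 0.749
gripper_force: 0.0
```

```bash
python3 plan.py .6 .006 .16 55.6; python3 - <<'E'
from h import *
s=snap('side'); cv2.imwrite('pics/side2.png',cv2.resize(s['pixels'][90:240,120:330,::-1],(770,550),interpolation=cv2.INTER_CUBIC))
W=cloud(s).reshape(-1,3);p=W[(np.hypot(W[:,0]-.425,W[:,1]-.3)<.03)&(W[:,2]>.03)&(W[:,2]<.09)];print(len(p),p.mean(0),p[:,2].max())
E
```

```text
at [0.4256 0.3001 0.1723] t 8.73 gap 0.749 q [ 0.4   0.47  1.76 -0.    0.91 -0.91] F [-0.1 -0.7 -0.2] 0.0
travel [-0.3063 -0.2982  0.0155] mm [-245. -239.   12.] turn [0.0008 0.0008 0.1072]
191 [0.42477805 0.28623321 0.04748876] 0.0665535278425626
```

View pics/side2.png

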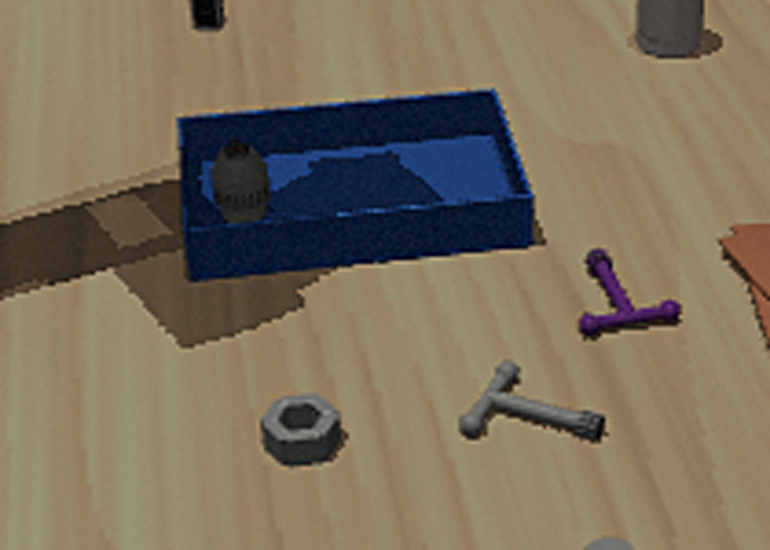

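The chuck stands upright in the tray at crop (240,180), and the tray has not moved. Next is the key.

Call:
apply_moves --claw '[0.5,0.5,0.5,0.5,0.5]' --travel '[[-0.016,-0.016,0],[-0.036,-0.035,0],[-0.058,-0.056,0],[-0.08,-0.078,0],[-0.102,-0.1,0]]' --turn '[[0,0,0],[0,0,0],[0,0,0],[0,0,0],[0,0,0]]'

```text
t: 9.2
tcp_pos: [0.4818, 0.2002, 0.169]
tool_rot: [0.131, 0.991, -0.001, -0.002]
force: [-0.1, -0.2, 0.4]
finger_gap: 0.75
gripper_force: 0.0
```

Call:
apply_moves --claw '[0.5,0.5,0.5,0.5,0.5]' --travel '[[-0.021,-0.02,0],[-0.042,-0.04,0],[-0.063,-0.06,0],[-0.083,-0.08,0],[-0.102,-0.1,0]]' --turn '[[0,0,0],[0,0,0],[0,0,0],[0,0,0],[0,0,0]]'

```text
t: 9.62
tcp_pos: [0.5399, 0.1016, 0.1688]
tool_rot: [0.132, 0.991, -0.0, -0.002]
force: [-0.0, -0.2, -0.7]
finger_gap: 0.746
gripper_force: 0.0
```

Call:
apply_moves --claw '[0.5,0.5,0.5,0.5,0.5]' --travel '[[-0.025,-0.025,0],[-0.05,-0.05,0],[-0.075,-0.072,0],[-0.095,-0.09,0],[-0.102,-0.099,0]]' --turn '[[0,0,0.021],[0,0,0.043],[0,0,0.065],[0,0,0.086],[0,0,0.107]]'

```text
t: 10.03
tcp_pos: [0.5999, 0.0023, 0.1687]
tool_rot: [0.298, 0.955, -0.0, -0.001]
force: [-1.0, 0.1, 1.1]
finger_gap: 0.751
gripper_force: 0.0
```

```bash
python3 plan.py .6 .006 .003 55.6; python3 - <<'E'
from h import *
s=snap('wrist'); cv2.imwrite('pics/w1.png',cv2.resize(s['pixels'][:,:,::-1],(800,600)))
E
```

```text
at [0.5999 0.0023 0.1687] t 10.03 gap 0.751 q [-0.18  0.57  1.56 -0.    1.02 -1.15] F [-1.   0.1  1.1] 0.0
travel [0.0024 0.0042 0.2071] mm [  2.   3. 166.] turn [-0.0004 -0.0003 -0.0017]
```

View pics/w1.png

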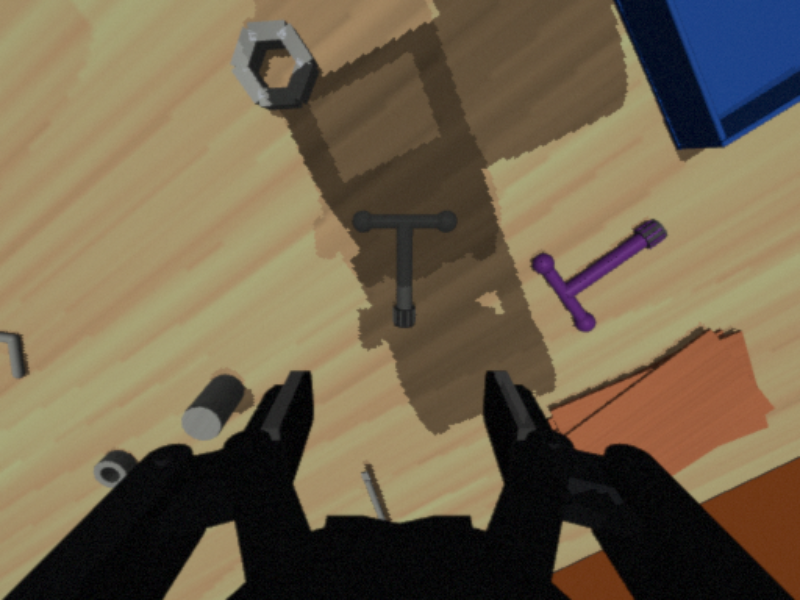

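The wrist view shows the steel key's bar middle at (405,220), head at (404,316), and the nut at (275,63).

```bash
python3 - <<'E'
from h import *
s=np.load('wrist.npz')
f=lambda u,v,z:ray(s,u/1.5625-.2,v/1.5625-.2,z)
bar,head,b1,b2=[f(u,v,.008) for u,v in((405,220),(404,314),(362,221),(447,220))]
d=head-bar;a=np.degrees(np.arctan2(d[1],d[0]))
print('bar',bar,'head',head,'len',np.linalg.norm(d),'yaw',a,'balls',np.linalg.norm(b1-b2),'origin',bar+d/np.linalg.norm(d)*.036)
W=cloud(s);w=W[:90,130:220].reshape(-1,3)
p=w[(np.hypot(w[:,0]-.442,w[:,1]-.014)<.045)&(w[:,2]>.019)&(w[:,2]<.025)][:,:2]*1000
h=cv2.convexHull(p.astype(np.float32))[:,0]
ws=[(np.mean([np.ptp(h@[np.cos(np.radians(x+k)),np.sin(np.radians(x+k))]) for k in(0,60,120)]),x) for x in range(60)]
print('nut',cv2.minEnclosingCircle(h),min(ws),max(ws),len(p),np.nanmedian(W[...,2]))
E
```

```text
bar [0.56931033 0.03027132 0.008     ] head [ 0.62884664 -0.01145989  0.008     ] len 0.07270533966523053 yaw -35.02803584675949 balls 0.06157392225751752 origin [0.59878969 0.00960814 0.008     ]
nut ((441.7752685546875, 17.304656982421875), 25.601097106933594) (np.float64(46.39298113653083), 29) (np.float64(50.653568933007534), 54) 1552 0.0008813661531329824
```

Call:
apply_moves --claw '[0.2,0,-0.2,-0.3,-0.3]' --travel '[[0.004,0.005,0.025],[0.004,0.005,0.05],[0.004,0.005,0.08],[0.004,0.005,0.11],[0.004,0.005,0.13]]' --turn '[[0,0,-0.001],[0,0,-0.001],[0,0,-0.001],[0,0,-0.001],[0,0,-0.001]]'

```text
t: 10.5
tcp_pos: [0.5954, 0.0111, 0.0631]
tool_rot: [0.293, 0.956, -0.0, -0.003]
force: [0.4, -0.1, -1.0]
finger_gap: 0.352
gripper_force: 0.0
```

Call:
apply_moves --claw '[-0.3,-0.3,-0.3,-0.3,-0.3]' --travel '[[0,0,0.025],[0,0,0.05],[0,0,0.065],[0,0,0.074],[0,0,0.074]]' --turn '[[0,0,0],[0,0,0],[0,0,0],[0,0,0],[0,0,0]]'

```text
t: 10.92
tcp_pos: [0.5965, 0.0107, 0.0054]
tool_rot: [0.294, 0.956, -0.0, -0.002]
force: [-0.5, 0.6, -0.2]
finger_gap: 0.35
gripper_force: 0.0
```

```bash
python3 plan.py .5995 .0075 .003 55.3
```

```text
at [0.5965 0.0107 0.0054] t 10.92 gap 0.35 q [-0.17  0.81  1.64  0.    0.69 -1.14] F [-0.5  0.6 -0.2] 0.0
travel [-0.0054 -0.0012  0.003 ] mm [-4. -1.  2.] turn [-0.0006 -0.0014  0.003 ]
```

Call:
apply_moves --claw '[-0.3,-0.3,-0.5,-0.7,-1]' --travel '[[-0.005,-0.001,0.002],[-0.005,-0.001,0.002],[-0.005,-0.001,0.002],[-0.005,-0.001,0.002],[-0.005,-0.001,0.002]]' --turn '[[0,0,0],[0,0,0],[0,0,0],[0,0,0],[0,0,0]]' --newtons 40

```text
t: 11.33
tcp_pos: [0.602, 0.0071, 0.0073]
tool_rot: [0.294, 0.956, 0.0, 0.001]
force: [1.0, 0.6, 3.0]
finger_gap: 0.111
gripper_force: 39.0
```

Call:
apply_moves --claw '[-1,-1,-1,-1]' --travel '[[0,0,0],[0,0,0],[0,0,0],[0,0,0]]' --turn '[[0,0,0],[0,0,0],[0,0,0],[0,0,0]]'

```text
t: 11.67
tcp_pos: [0.602, 0.0071, 0.0072]
tool_rot: [0.294, 0.956, 0.0, 0.001]
force: [-1.5, -0.5, 5.5]
finger_gap: 0.12
gripper_force: 39.2
```

Call:
apply_moves --claw '[-1,-1,-1,-1,-1]' --travel '[[0,0,-0.015],[0,0,-0.045],[0,0,-0.08],[0,0,-0.115],[0,0,-0.14]]' --turn '[[0,0,0],[0,0,0],[0,0,0],[0,0,0],[0,0,0]]'

```text
t: 12.08
tcp_pos: [0.6016, 0.0073, 0.1206]
tool_rot: [0.294, 0.956, 0.0, 0.001]
force: [0.0, 0.0, -0.1]
finger_gap: 0.117
gripper_force: 39.2
```

```bash
python3 plan.py .515 .3 .115 55.3;python3 plan.py .515 .3 .115 90; python3 - <<'E'
from h import *
s=snap('wrist'); cv2.imwrite('pics/w2.png',cv2.resize(s['pixels'][:,:,::-1],(600,450)))
E
```

```text
at [0.6016 0.0073 0.1206] t 12.08 gap 0.117 q [-0.17  0.64  1.59  0.    0.91 -1.15] F [ 0.   0.  -0.1] 39.23803925514221
travel [0.2951 0.2419 0.0068] mm [236. 193.   5.] turn [0.0003 0.0005 0.0028]
at [0.6016 0.0073 0.1206] t 12.08 gap 0.117 q [-0.17  0.64  1.59  0.    0.91 -1.15] F [ 0.   0.  -0.1] 39.23803925514221
travel [0.2951 0.2419 0.0068] mm [236. 193.   5.] turn [ 1.000e-04  5.000e-04 -1.899e-01]
```

View pics/w2.png

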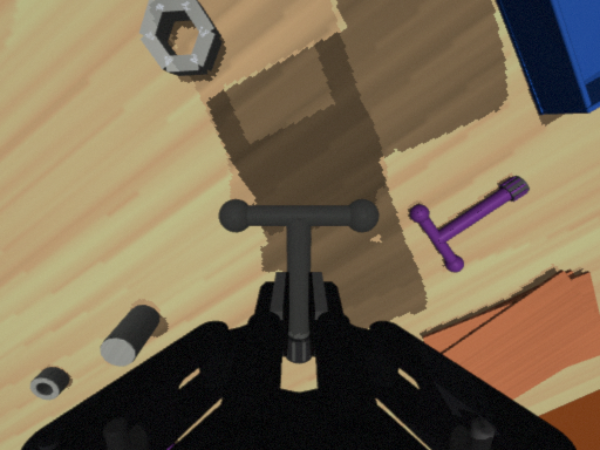

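The key is held squarely, with its bar at (300,215) and shank between the fingers.

Call:
apply_moves --claw '[-1,-1,-1,-1,-1]' --travel '[[0.02,0.016,0],[0.05,0.039,0],[0.085,0.066,0],[0.12,0.094,0],[0.15,0.117,0]]' --turn '[[0,0,0],[0,0,0],[0,0,0],[0,0,0],[0,0,0]]'

```text
t: 12.55
tcp_pos: [0.553, 0.1538, 0.1179]
tool_rot: [0.294, 0.956, -0.0, -0.001]
force: [0.1, -0.6, -1.5]
finger_gap: 0.113
gripper_force: 39.2
```

Call:
apply_moves --claw '[-1,-1,-1,-1,-1]' --travel '[[0.035,0.026,0],[0.07,0.053,0],[0.105,0.08,0],[0.135,0.103,0],[0.155,0.118,0]]' --turn '[[0,0,-0.02],[0,0,-0.04],[0,0,-0.06],[0,0,-0.08],[0,0,-0.1]]'

```text
t: 12.97
tcp_pos: [0.503, 0.3024, 0.1178]
tool_rot: [0.138, 0.99, 0.0, -0.001]
force: [0.0, 0.7, -1.7]
finger_gap: 0.118
gripper_force: 39.2
```

Call:
apply_moves --claw '[-1,-1,-1,-1,-1]' --travel '[[0,0,0],[0,0,0],[0,0,0],[0,0,0],[0,0,0]]' --turn '[[0,0,-0.03],[0,0,-0.06],[0,0,-0.085],[0,0,-0.085],[0,0,-0.085]]'

```text
t: 13.38
tcp_pos: [0.5046, 0.2998, 0.1179]
tool_rot: [0.009, 1.0, -0.0, -0.0]
force: [-0.3, 0.1, -0.6]
finger_gap: 0.116
gripper_force: 39.3
```

```bash
python3 plan.py .505 .3 .011 89
```

```text
at [0.5046 0.2998 0.1179] t 13.38 gap 0.116 q [ 0.35  0.63  1.63  0.    0.89 -1.21] F [-0.3  0.1 -0.6] 39.257503151893616
travel [-0.0007  0.0003  0.1336] mm [ -1.   0. 107.] turn [-0.0001 -0.0003 -0.    ]
```

Everything lines up. Lowering, slowly at the end.

Call:
apply_moves --claw '[-1,-1,-1,-1,-1]' --travel '[[0,0,0.025],[0,0,0.055],[0,0,0.085],[0,0,0.11],[0,0,0.123]]' --turn '[[0,0,0],[0,0,0],[0,0,0],[0,0,0],[0,0,0]]'

```text
t: 13.8
tcp_pos: [0.5037, 0.299, 0.0173]
tool_rot: [0.009, 1.0, -0.001, -0.002]
force: [-0.1, 0.2, -1.5]
finger_gap: 0.113
gripper_force: 39.3
```

Call:
apply_moves --claw '[-1,-1,-1,-1,-1]' --travel '[[0,0,0.0015],[0,0,0.003],[0,0,0.0045],[0,0,0.006],[0,0,0.006]]' --turn '[[0,0,0],[0,0,0],[0,0,0],[0,0,0],[0,0,0]]'

```text
t: 14.22
tcp_pos: [0.5058, 0.3001, 0.0159]
tool_rot: [0.008, 1.0, 0.0, 0.001]
force: [-0.2, -1.2, 0.2]
finger_gap: 0.116
gripper_force: 39.3
```

Call:
apply_moves --claw '[-1,-1,-1,-1]' --travel '[[0,0,0.001],[0,0,0.002],[0,0,0.003],[0,0,0.003]]' --turn '[[0,0,0],[0,0,0],[0,0,0],[0,0,0]]'

```text
t: 14.55
tcp_pos: [0.5051, 0.2999, 0.0126]
tool_rot: [0.008, 1.0, 0.0, 0.0]
force: [0.2, -0.5, -1.2]
finger_gap: 0.115
gripper_force: 39.2
```

Call:
apply_moves --claw '[-1,-1,-1,-1]' --travel '[[0,0,0.001],[0,0,0.002],[0,0,0.002],[0,0,0.002]]' --turn '[[0,0,0],[0,0,0],[0,0,0],[0,0,0]]'

```text
t: 14.88
tcp_pos: [0.5052, 0.2999, 0.0113]
tool_rot: [0.008, 1.0, 0.0, 0.0]
force: [-0.6, -0.1, 3.4]
finger_gap: 0.113
gripper_force: 39.7
```

```bash
python3 plan.py .505 .3 .011 89
```

```text
at [0.5052 0.2999 0.0113] t 14.88 gap 0.113 q [ 0.35  0.8   1.67 -0.    0.68 -1.21] F [-0.6 -0.1  3.4] 39.681052565574646
travel [0.0002 0.0001 0.0004] mm [0. 0. 0.] turn [0.     0.0001 0.0006]
```

Call:
apply_moves --claw '[-0.65,-0.5,-0.3,-0.1,0]' --travel '[[0,0,0],[0,0,0],[0,0,0],[0,0,0],[0,0,0]]' --turn '[[0,0,0],[0,0,0],[0,0,0],[0,0,0],[0,0,0]]'

```text
t: 15.3
tcp_pos: [0.5051, 0.2999, 0.0108]
tool_rot: [0.008, 1.0, 0.0, -0.0]
force: [-0.1, 0.9, -0.2]
finger_gap: 0.502
gripper_force: 0.0
```

Call:
apply_moves --claw '[0,0,0,0,0]' --travel '[[0,0,0],[0,0,-0.015],[0,0,-0.04],[0,0,-0.07],[0,0,-0.1]]' --turn '[[0,0,0],[0,0,0],[0,0,0],[0,0,0],[0,0,0]]'

```text
t: 15.72
tcp_pos: [0.5047, 0.2997, 0.0921]
tool_rot: [0.008, 1.0, -0.0, -0.0]
force: [0.5, 0.2, -0.4]
finger_gap: 0.498
gripper_force: 0.0
```

Call:
apply_moves --claw '[0,0,0,0,0]' --travel '[[0,0,-0.035],[0,0,-0.07],[0,0,-0.1],[0,0,-0.1],[0,0,-0.1]]' --turn '[[0,0,0],[0,0,0],[0,0,0],[0,0,0],[0,0,0]]'

```text
t: 16.13
tcp_pos: [0.506, 0.3003, 0.1734]
tool_rot: [0.008, 1.0, 0.001, 0.002]
force: [-0.6, -0.7, -0.6]
finger_gap: 0.498
gripper_force: 0.0
```

```bash
python3 plan.py .442 .016 .17 89; python3 - <<'E'
from h import *
s=snap('side'); cv2.imwrite('pics/side3.png',cv2.resize(s['pixels'][90:240,120:330,::-1],(770,550),interpolation=cv2.INTER_CUBIC))
E
```

```text
at [0.506  0.3003 0.1734] t 16.13 gap 0.498 q [ 0.35  0.55  1.59 -0.    1.   -1.21] F [-0.6 -0.7 -0.6] 0.0
travel [ 0.0745 -0.3565  0.0033] mm [  60. -285.    3.] turn [0.0005 0.0014 0.0006]
```

View pics/side3.png

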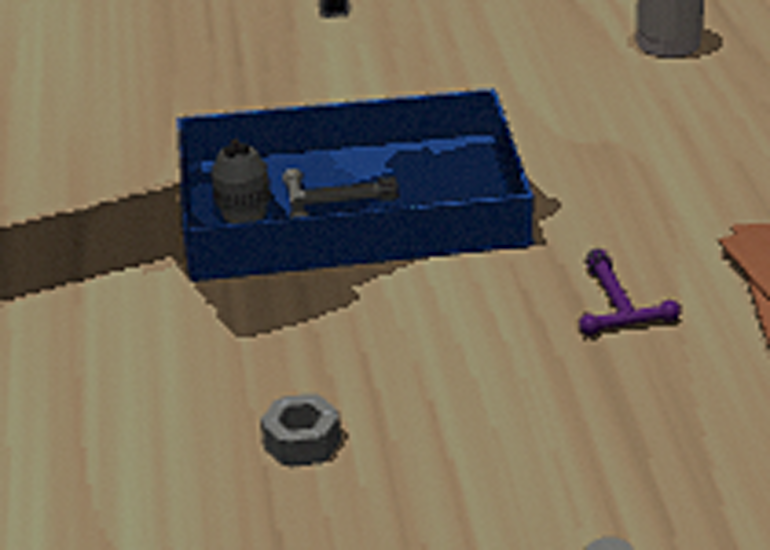

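The key lies flat in the tray, with its bar at (295,190) and head at (385,188), beside the chuck at (240,180). Next is the nut.

Call:
apply_moves --claw '[0.5,0.8,0.9,0.9,0.9]' --travel '[[0.006,-0.027,0],[0.014,-0.065,0],[0.022,-0.105,0],[0.03,-0.145,0],[0.037,-0.178,0]]' --turn '[[0,0,0],[0,0,0],[0,0,0],[0,0,0],[0,0,0]]'

```text
t: 16.6
tcp_pos: [0.4711, 0.1561, 0.1694]
tool_rot: [0.008, 1.0, -0.0, -0.002]
force: [0.0, -0.1, -0.2]
finger_gap: 0.949
gripper_force: 0.0
```

Call:
apply_moves --claw '[0.9,0.9,0.9,0.9,0.9]' --travel '[[0.008,-0.04,0],[0.016,-0.08,0],[0.025,-0.12,0],[0.032,-0.155,0],[0.037,-0.178,0]]' --turn '[[0,0,0],[0,0,0],[0,0,0],[0,0,0],[0,0,0]]'

```text
t: 17.02
tcp_pos: [0.4395, 0.0141, 0.1697]
tool_rot: [0.009, 1.0, 0.0, -0.002]
force: [0.6, 0.4, -0.8]
finger_gap: 0.951
gripper_force: 0.0
```

Call:
apply_moves --claw '[0.9,0.9]' --travel '[[0,0,0],[0,0,0]]' --turn '[[0,0,0],[0,0,0]]'

```text
t: 17.18
tcp_pos: [0.4404, 0.0155, 0.17]
tool_rot: [0.009, 1.0, 0.0, -0.001]
force: [-0.4, 0.1, 0.6]
finger_gap: 0.95
gripper_force: 0.0
```

```bash
python3 plan.py .442 .016 .006 89; python3 - <<'E'
from h import *
s=snap('wrist');W=cloud(s);w=W.reshape(-1,3)
p=w[(np.hypot(w[:,0]-.442,w[:,1]-.014)<.045)&(w[:,2]>.018)&(w[:,2]<.026)][:,:2]*1000
h=cv2.convexHull(p.astype(np.float32))[:,0]
ws=[(np.mean([np.ptp(h@[np.cos(np.radians(x+k)),np.sin(np.radians(x+k))]) for k in(0,60,120)]),x) for x in range(60)]
print('nut',cv2.minEnclosingCircle(h),min(ws),max(ws),len(p))
E
```

```text
at [0.4404 0.0155 0.17  ] t 17.18 gap 0.95 q [-0.22  0.39  1.94  0.    0.82 -1.77] F [-0.4  0.1  0.6] 0.0
travel [-0.0025  0.0005  0.205 ] mm [ -2.   0. 164.] turn [ 0.0003 -0.0009 -0.0003]
nut ((441.6943664550781, 17.210359573364258), 25.51667022705078) (np.float64(46.06819256570632), 30) (np.float64(50.49318216753065), 2) 957
```

Call:
apply_moves --claw '[0.9,0.9,0.9,0.9,0.9]' --travel '[[-0.002,0.001,0.025],[-0.002,0.001,0.055],[-0.002,0.001,0.09],[-0.002,0.001,0.12],[-0.002,0.001,0.14]]' --turn '[[0,0,-0.005],[0,0,-0.005],[0,0,-0.005],[0,0,-0.005],[0,0,-0.005]]'

```text
t: 17.65
tcp_pos: [0.4421, 0.0183, 0.0567]
tool_rot: [-0.001, 1.0, 0.0, -0.001]
force: [0.2, 0.2, 0.5]
finger_gap: 0.952
gripper_force: 0.0
```

Call:
apply_moves --claw '[0.9,0.9,0.9,0.9,0.9]' --travel '[[0,0,0.025],[0,0,0.05],[0,0,0.062],[0,0,0.065],[0,0,0.065]]' --turn '[[0,0,0],[0,0,0],[0,0,0],[0,0,0],[0,0,0]]'

```text
t: 18.07
tcp_pos: [0.4427, 0.0176, 0.0063]
tool_rot: [-0.001, 1.0, 0.0, -0.001]
force: [0.3, -0.4, 0.9]
finger_gap: 0.949
gripper_force: 0.0
```

Call:
apply_moves --claw '[0.6,0.4,0.2,0,-1]' --travel '[[0,0,0],[0,0,0],[0,0,0],[0,0,0],[0,0,0]]' --turn '[[0,0,0],[0,0,0],[0,0,0],[0,0,0],[0,0,0]]' --newtons 50

```text
t: 18.48
tcp_pos: [0.4437, 0.0166, 0.0081]
tool_rot: [0.0, 1.0, -0.0, 0.001]
force: [-1.1, 0.8, 7.2]
finger_gap: 0.525
gripper_force: 50.8
```

Call:
apply_moves --claw '[-1,-1,-1,-1]' --travel '[[0,0,0],[0,0,0],[0,0,0],[0,0,0]]' --turn '[[0,0,0],[0,0,0],[0,0,0],[0,0,0]]'

```text
t: 18.82
tcp_pos: [0.4437, 0.0166, 0.0081]
tool_rot: [0.0, 1.0, -0.0, 0.001]
force: [-0.5, 1.1, 6.5]
finger_gap: 0.52
gripper_force: 50.8
```

Call:
apply_moves --claw '[-1,-1,-1,-1,-1]' --travel '[[0,0,-0.015],[0,0,-0.045],[0,0,-0.08],[0,0,-0.115],[0,0,-0.14]]' --turn '[[0,0,0],[0,0,0],[0,0,0],[0,0,0],[0,0,0]]'

```text
t: 19.23
tcp_pos: [0.4432, 0.0167, 0.1212]
tool_rot: [0.0, 1.0, -0.0, 0.001]
force: [1.4, 0.3, -1.6]
finger_gap: 0.521
gripper_force: 52.5
```

```bash
python3 plan.py .597 .3 .12 90
```

```text
at [0.4432 0.0167 0.1212] t 19.23 gap 0.521 q [-0.22  0.48  1.98  0.    0.67 -1.79] F [ 1.4  0.3 -1.6] 52.461835741996765
travel [-0.1922  0.3542  0.0017] mm [-154.  283.    1.] turn [-0.0001  0.0007 -0.0001]
```

Call:
apply_moves --claw '[-1,-1,-1,-1,-1]' --travel '[[-0.012,0.022,0],[-0.031,0.057,0],[-0.053,0.098,0],[-0.075,0.138,0],[-0.096,0.177,0]]' --turn '[[0,0,0],[0,0,0],[0,0,0],[0,0,0],[0,0,0]]'

```text
t: 19.65
tcp_pos: [0.5202, 0.1598, 0.1195]
tool_rot: [0.0, 1.0, 0.0, 0.0]
force: [0.8, -1.2, -1.2]
finger_gap: 0.526
gripper_force: 52.4
```

Call:
apply_moves --claw '[-1,-1,-1,-1,-1]' --travel '[[-0.022,0.04,0],[-0.044,0.08,0],[-0.066,0.12,0],[-0.084,0.155,0],[-0.096,0.177,0]]' --turn '[[0,0,0],[0,0,0],[0,0,0],[0,0,0],[0,0,0]]'

```text
t: 20.07
tcp_pos: [0.5976, 0.3031, 0.1192]
tool_rot: [-0.001, 1.0, 0.001, 0.001]
force: [0.2, 0.1, -1.0]
finger_gap: 0.522
gripper_force: 52.4
```

Call:
apply_moves --claw '[-1,-1]' --travel '[[0,0,0],[0,0,0]]' --turn '[[0,0,0],[0,0,0]]'

```text
t: 20.23
tcp_pos: [0.5961, 0.3007, 0.1186]
tool_rot: [-0.001, 1.0, -0.0, -0.0]
force: [0.3, -0.0, -1.5]
finger_gap: 0.524
gripper_force: 52.4
```

```bash
python3 plan.py .597 .3 .012 90
```

```text
at [0.5961 0.3007 0.1186] t 20.23 gap 0.524 q [ 0.3   0.71  1.41 -0.    1.02 -1.27] F [ 0.3 -0.  -1.5] 52.405539751052856
travel [-0.0012 -0.0008  0.1333] mm [ -1.  -1. 107.] turn [-0.0002 -0.0002  0.0006]
```

Call:
apply_moves --claw '[-1,-1,-1,-1,-1]' --travel '[[0,0,0.025],[0,0,0.055],[0,0,0.085],[0,0,0.11],[0,0,0.123]]' --turn '[[0,0,0],[0,0,0],[0,0,0],[0,0,0],[0,0,0]]'

```text
t: 20.65
tcp_pos: [0.5937, 0.2977, 0.0178]
tool_rot: [0.001, 1.0, -0.001, -0.003]
force: [0.1, 0.4, -1.5]
finger_gap: 0.52
gripper_force: 52.4
```

Call:
apply_moves --claw '[-1,-1,-1,-1,-1]' --travel '[[0,0,0.0015],[0,0,0.003],[0,0,0.0045],[0,0,0.006],[0,0,0.006]]' --turn '[[0,0,0],[0,0,0],[0,0,0],[0,0,0],[0,0,0]]'

```text
t: 21.07
tcp_pos: [0.5974, 0.3002, 0.0169]
tool_rot: [-0.0, 1.0, 0.0, 0.001]
force: [0.4, 0.0, -1.5]
finger_gap: 0.524
gripper_force: 52.4
```

Call:
apply_moves --claw '[-1,-1,-1,-1,-1]' --travel '[[0,0,0.001],[0,0,0.002],[0,0,0.003],[0,0,0.004],[0,0,0.004]]' --turn '[[0,0,0],[0,0,0],[0,0,0],[0,0,0],[0,0,0]]'

```text
t: 21.48
tcp_pos: [0.5965, 0.3, 0.0123]
tool_rot: [-0.0, 1.0, -0.0, -0.0]
force: [0.1, -0.8, -1.3]
finger_gap: 0.521
gripper_force: 52.4
```

Call:
apply_moves --claw '[-1,-1,-1,-1]' --travel '[[0,0,0.0005],[0,0,0.001],[0,0,0.001],[0,0,0.001]]' --turn '[[0,0,0],[0,0,0],[0,0,0],[0,0,0]]'

```text
t: 21.82
tcp_pos: [0.5965, 0.3, 0.0122]
tool_rot: [-0.0, 1.0, -0.0, -0.0]
force: [-2.2, -0.4, 3.3]
finger_gap: 0.523
gripper_force: 53.0
```

Call:
apply_moves --claw '[0.06,0.12,0.22,0.35,0.5]' --travel '[[0,0,0],[0,0,0],[0,0,0],[0,0,0],[0,0,0]]' --turn '[[0,0,0],[0,0,0],[0,0,0],[0,0,0],[0,0,0]]'

```text
t: 22.23
tcp_pos: [0.5969, 0.3, 0.0115]
tool_rot: [0.0, 1.0, 0.0, 0.0]
force: [-0.3, -0.5, -0.0]
finger_gap: 0.748
gripper_force: 0.0
```

Call:
apply_moves --claw '[0.5,0.5,0.5,0.5,0.5]' --travel '[[0,0,0],[0,0,-0.015],[0,0,-0.04],[0,0,-0.07],[0,0,-0.1]]' --turn '[[0,0,0],[0,0,0],[0,0,0],[0,0,0],[0,0,0]]'

```text
t: 22.65
tcp_pos: [0.5964, 0.2999, 0.0929]
tool_rot: [-0.0, 1.0, -0.0, -0.0]
force: [0.5, -0.7, 0.0]
finger_gap: 0.753
gripper_force: 0.0
```

Call:
apply_moves --claw '[0.5,0.5,0.5,0.5,0.5]' --travel '[[0,0,-0.035],[0,0,-0.07],[0,0,-0.11],[0,0,-0.13],[0,0,-0.13]]' --turn '[[0,0,0],[0,0,0],[0,0,0],[0,0,0],[0,0,0]]'

```text
t: 23.07
tcp_pos: [0.5996, 0.301, 0.2021]
tool_rot: [-0.0, 1.0, 0.002, 0.005]
force: [0.0, 0.3, 1.6]
finger_gap: 0.75
gripper_force: 0.0
```

```bash
python3 - <<'E'
from h import *
a=snap('scene');snap('side')
cv2.imwrite('pics/scene4.png',cv2.resize(a['pixels'][:,:,::-1],(800,600),interpolation=cv2.INTER_CUBIC))
E
python3 meas.py | grep -v purpl | cut -c1-120
```

```text
scene bench z -4.5283778564153414e-05
grey px [280. 251.] n 69 mean [ 0.4575 -0.3069  0.0068] lo [ 0.41  -0.348  0.003] hi [ 0.493 -0.283  0.009] rect [ 444. 
grey px [640. 305.] n 419 mean [0.4371 0.2976 0.039 ] lo [0.421 0.279 0.006] hi [0.447 0.317 0.064] rect [430.8 297.7] [
grey px [231. 297.] n 101 mean [ 0.6062 -0.3061  0.0121] lo [ 0.592 -0.32   0.004] hi [ 0.618 -0.294  0.017] rect [ 604.
grey px [302. 305.] n 239 mean [ 0.6084 -0.1728  0.0336] lo [ 0.592 -0.188  0.006] hi [ 0.616 -0.162  0.051] rect [ 603.
grey px [629. 364.] n 618 mean [0.5441 0.2986 0.0187] lo [0.465 0.268 0.006] hi [0.614 0.33  0.027] rect [549.8 297.2] [
grey px [262. 398.] n 117 mean [ 0.7772 -0.1404  0.0148] lo [ 0.731 -0.155  0.012] hi [ 0.819 -0.125  0.018] rect [ 775.
blue px [635. 358.] n 6589 mean [0.5197 0.3047 0.0135] lo [0.381 0.218 0.001] hi [0.641 0.382 0.045] rect [510.4 299.8] 
side bench z -0.0007199818308182638
grey px [474. 141.] n 419 mean [0.8226 0.4881 0.0534] lo [0.8   0.479 0.006] hi [0.849 0.499 0.098] rect [823.2 487.9] [
grey px [289. 218.] n 263 mean [0.4248 0.2848 0.0375] lo [
[... 329 characters left out ...]
7 mean [ 0.7765 -0.1424  0.0138] lo [ 0.732 -0.158  0.01 ] hi [ 0.821 -0.125  0.017] rect [ 776.
grey px [446. 388.] n 315 mean [ 0.5993 -0.1848  0.034 ] lo [ 0.587 -0.193  0.005] hi [ 0.614 -0.167  0.051] rect [ 601.
grey px [590. 436.] n 29 mean [ 0.7651 -0.2854  0.0129] lo [ 0.758 -0.292  0.007] hi [ 0.773 -0.277  0.017] rect [ 765. 
grey px [473. 473.] n 189 mean [ 0.6031 -0.3112  0.0123] lo [ 0.59  -0.324  0.004] hi [ 0.616 -0.295  0.017] rect [ 602.
grey px [346. 500.] n 244 mean [ 0.4467 -0.3153  0.0063] lo [ 0.405 -0.352  0.003] hi [ 0.491 -0.286  0.009] rect [ 449.
blue px [338. 219.] n 3341 mean [0.5131 0.2998 0.0189] lo [0.385 0.211 0.   ] hi [0.636 0.386 0.044] rect [510.1 299.1]
```

View pics/scene4.png

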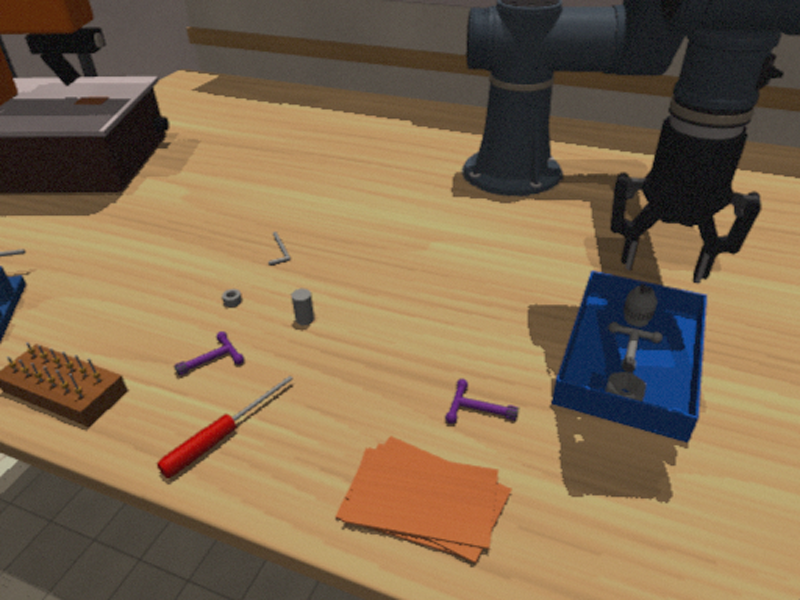

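The scene view shows the chuck (640,305), key (635,340) and nut (627,385) all inside the tray, with the tray and everything else unmoved and the gripper clear. Handing in.

```bash
python3 -c "from station import manip; print(manip.sign_off())"
```

```text
the job is handed in; nothing more can be done
None
```

The chuck, chuck key and nut were set down gently in that order, and the final pictures show all three wholly inside the tray with nothing else moved; the job was handed in at about 23 s.

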